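Dry-lay a cabinet door frame on the assembly board

TASK

Get the little cabinet door ready for gluing: draw the red bench dog straight up out of its hole in the dark assembly board and put it in the blue hardware tray, and lay the four frame parts flat on the board with their joints all but closed. The stile with the two brass hinge plates lies alongside the locked, black-knobbed dog, the stile with the round catch lies parallel to it over the hole the red dog left, both with one end at the low wooden stops; between them go the narrow rail, flush with the stile ends at the stops, and the wide rail, flush with the other ends. Leave the glue bottle standing.

Things in the scene. Friction and masses are not known exactly. Their poses are not given: they have to be found in the camera images.
- assembly_board: Dark brown ply board, 220 (x) x 260 (y) x 30 mm, fixed. Origin: centre of underside; top at z = 30. 21.2 mm holes at x = +-50, y = -77.5, 0, 77.5 mm; the two dogs stand in those at x = +50, y = +-77.5, either way round. Two wooden stops on top along the +x edge (away from the robot), 12 mm high, front faces at x = 83, back at x = 105, over |y| = 48 to 112 mm; open between them.
- red_dog: Loose bench dog, upright: red round head 26 mm across, 30 mm high, on a steel shank 20 mm across, 28 mm long, standing in a hole of the board with about 1 mm clearance, the head resting on the board. About 0.11 kg. Origin: centre of the shank's lower end, 28 mm below the board's top; z axis up through the head. It comes free after rising 28 mm straight up.
- locked_dog: Bench dog locked in the board, immovable: round steel head 26 mm across, 22 mm high, with a black star knob 24 mm across on it, up to 38 mm over the board. It stands in the other of the two holes. Origin: on its axis, 28 mm below the board's top.
- hinge_stile: Loose stile with two rectangular brass hinge plates on its face, brown planed wood, 18 mm thick, 170 mm long (its x) x 34 mm wide (its y). Origin: centre of its underside. Either end may lie at the stops.
- catch_stile: Loose stile with one round steel flush catch, 25 mm across, in the middle of its face, brown planed wood, 18 mm thick, 170 mm long (its x) x 34 mm wide (its y). Origin: centre of its underside. The catch stands less than 2 mm proud. Either end may lie at the stops.
- top_rail: Loose narrow rail (the top rail), plain, brown planed wood, 18 mm thick, 32 mm wide (its x) x 90 mm long (its y). Origin: centre of its underside. Either way round.
- bottom_rail: Loose wide rail (the bottom rail), plain, brown planed wood, 18 mm thick, 50 mm wide (its x) x 90 mm long (its y). Origin: centre of its underside. Either way round.
- hardware_tray: Blue open hardware tray, 104 (x) x 124 (y) x 26 mm high, walls and floor 3 mm, fixed. Origin: centre of underside. A 46 mm bolt, 16 mm high, lies fixed in it at about x = 32, y = 30 mm; the rest is empty. The dog may stand or lie anywhere in it.
- glue_bottle: Glue bottle, white, 63 mm across, 186 mm tall, standing loose behind the board. Origin: centre of its base. A bystander.

How it is judged:
At the end, for the whole second after the job is handed in: Red dog in tray. All parts flat on board, square to 8 deg. Stile ends within 20 mm of stops; hinge stile within 16 mm of locked dog; stiles 118-154 mm apart (centres). Rails between them, joint gaps under 16 mm, flush with stile ends within 12 mm, narrow at stops. At rest; bottle upright (height (world z) of hinge_stile between 0.026 and 0.035 m and angle between each of hinge_stile, catch_stile, top_rail, bottom_rail's own z axis and vertical below 0.06 rad and angle between the x axis of each of hinge_stile, catch_stile, top_rail, bottom_rail and the x axis of assembly_board, either way round below 0.14 rad and linear speed of each of hinge_stile, catch_stile, top_rail, bottom_rail, red_dog below 0.01 m/s and height (world z) of catch_stile between 0.026 and 0.035 m and height (world z) of top_rail between 0.026 and 0.035 m and height (world z) of bottom_rail between 0.026 and 0.035 m and x of hinge_stile in the frame of assembly_board between -0.022 and 0.003 m and x of catch_stile in the frame of assembly_board between -0.022 and 0.003 m and y of locked_dog in the frame of hinge_stile between -0.046 and 0.046 m and horizontal distance between catch_stile and locked_dog above 0.14 m and horizontal distance between hinge_stile and catch_stile between 0.118 and 0.154 m and y of top_rail in the frame of hinge_stile between -0.078 and 0.078 m and y of top_rail in the frame of catch_stile between -0.078 and 0.078 m and (x of top_rail in the frame of hinge_stile between 0.057 and 0.081 m or x of top_rail in the frame of hinge_stile between -0.081 and -0.057 m) and y of bottom_rail in the frame of hinge_stile between -0.078 and 0.078 m and y of bottom_rail in the frame of catch_stile between -0.078 and 0.078 m and (x of bottom_rail in the frame of hinge_stile between 0.048 and 0.072 m or x of bottom_rail in the frame of hinge_stile between -0.072 and -0.048 m) and x of top_rail in the frame of assembly_board above 0.03 m and x of bottom_rail in the frame of assembly_board below -0.03 m and x of red_dog in the frame of hardware_tray between -0.049 and 0.049 m and y of red_dog in the frame of hardware_tray between -0.059 and 0.059 m and z of red_dog in the frame of hardware_tray between -0.002 and 0.03 m and angle between glue_bottle's own z axis and vertical below 0.1 rad); the robot touches nothing.
It fails at once if the glue bottle is knocked over (angle between glue_bottle's own z axis and vertical above 0.4 rad).
It also fails if it takes over 120 s, if anything falls off the work surface, if the arm or the gripper's body presses on something with over 40 N, if the wrist force passes 120 N, or if a joint passes its speed limit or range.

ROBOT

A 6-joint arm with a two-finger parallel gripper is mounted at the origin on the work surface; the furniture and walls round the work are solid. World frame = base frame: x ahead of the robot, y to its left, z up, the work surface at z = 0. Lengths are in m, angles in rad, forces in N, time in s.
With the tool pointing down it reaches from about 0.225 to 0.875 m from the base axis. Payload 3.4 kg.
Tool frame: the origin (TCP) lies on the centre line of the jaws, within the pads' length; the fingertips stand 17 mm ahead of it and the grasp point (between the pads) lies 2 mm behind it (nose_length is the distance from the TCP to the fingertips, in m); z points along the fingers, y is the line along which they close (so a half turn about z gives the same grasp; the last joint's range is limited). The gripper opens to 85 mm and grips with 20 to 120 N. Pads are 22 mm wide; open, the fingers measure 114 mm over their backs; the gripper's body (76 mm by 85 mm) begins 54 mm behind the grasp point. The pads swing forward as they close: fully open they stand 13 mm farther back than shut.
Start: joints at [1.175, 0.276, 1.505, -0, 1.361, -0.121], TCP at [0.156, 0.553, 0.248] pointing down, gripper open.
Joint ranges: [-2.89, 2.89], [-0.75, 2.08], [0.22, 2.7], [-1.18, 4.32], [0.11, 2.71], [-2.7, 2.7]. Speed limits (rad/s): [2.57, 2.57, 3.14, 3.14, 3.14, 3.14].

INTERFACE

Orientations are given as a unit quaternion [w, x, y, z].
In Python, from rig import get_state, get_image, sign_off, find_in, place_of, nose_length gives the robot as it stands.
- The arm moves only by the tool apply_moves, never from a script. Its argument "deltas" is one flat list of numbers, 5 for each row, row after row: the finger opening in mm, from 0 to 85.4, then the shift along the tool's x, y, z in mm, then the turn about the tool's z in degrees. A call has 1 to 12 rows; each row is the pose to reach, as a shift and turn from the pose commanded when the call began, along the tool's axes at that moment; what a row does not reach only later rows make up. A row lasts 1/12 s, in which the tool goes at most 41.7 mm and 7.16 degrees, less where a joint would pass 70% of its speed; a pose out of reach is approached as far as the arm can. A call with a gripper value outside its range is refused whole. The fingers move at their own pace and stop on an object; "squeeze" is the grip in N (left out, the last holds). Time passes only in rows, so rows that repeat a pose let the fingers close. It gives the time, the measured TCP pose, the force, the opening and the grip force at its end, in the units of the state.
- get_state(): the state, without advancing time (a new reading comes with each control period).
- get_image(name): name is "scene" or "top" or "wrist"; returns a dict with "frame" (384x512x3 uint8, red, green, blue), "K" (3x3 intrinsics, pixels), "k1" (the pictures are not rectified: a ray, as slopes to the right and down, at radius r is drawn at 1 + k1 r^2 times it, then the intrinsics apply), "position" and "orientation" of the camera in the world. Camera axes: x right, y down, z forward; pixel columns grow to the right and rows downward; lengths in m; the calibration is good to about 2 mm. A picture is of the moment at which its call begins. There is no depth.
- sign_off(): hands the job in; it is judged then, once.
Trained networks look in a picture, given as the dict that the camera call returned (one of the last four; its "shot" number tells which), for a name from the list of things; names that differ only in an ending like _2 or _b are one class to them, and where a whole thing is asked for, a point or a joint stands for the part that bears it (a point fixed in the world has none). Each returns a list of dicts, best first, with "score" (0 to 1); they miss things now and then, are a little off and sometimes report something else, mostly with a low value. They report only what shows in the picture. A call takes as long as a camera call.
- find_in(query, picture): "point" ([column, row] in pixels, amid what is visible of it).
- place_of(query, picture): "point" ([column, row] in pixels: a listed point, or the origin of a listed thing).
The state is a dict: "clock": time; "qpos": joint angles; "qd": joint speeds; "effort": joint torques, N m; "position": TCP position; "ee_rot": TCP orientation; "contact_force": force on the tool from outside, world axes, zero at the start; "moment": the same for the moment, N m; "width": finger opening in m; "gripper_force": force on a finger pad.
Only numpy, scipy, OpenCV 4.12 (cv2) and the standard library are available. Lean on these libraries where they do the work, as an engineer would, in place of code of your own. Each camera call takes 0.05 s, during which the arm holds its last target. There are 200 camera calls.

## Working session

There is one attempt and no reset: what is moved stays moved. The work goes in short steps, Python scripts to look and compute and a tool call to move; the robot and the scene stay as the last step left them, time stands still between calls to the robot, and variables do not carry over. Pictures are saved under pics/ and viewed, at most 14 in all, crops included, and the job is handed in when it is done.

Besides the shell and the picture viewer there is one more tool, called after "Request:" by a JSON object that holds its "fn" and its "kwargs", one argument or row to a line. apply_moves: Moves the arm, as the interface text tells. Its arguments: {"type":"object","properties":{"deltas":{"type":"array"},"squeeze":{"type":"number"}},"required":["deltas"]}

```bash
mkdir -p pics; ls; cat > h.py <<'E'
import numpy as np, cv2, json
from scipy.spatial.transform import Rotation as R
from rig import *
def rot(q): return R.from_quat([q[1],q[2],q[3],q[0]]).as_matrix()
def world(p,pic,z):
    K=np.array(pic["K"]);d=np.array([(p[0]-K[0,2])/K[0,0],(p[1]-K[1,2])/K[1,1]])
    u=d.copy()
    for _ in range(20): u=d/(1+pic["k1"]*(u@u))
    r=rot(pic["orientation"])@np.array([u[0],u[1],1]);o=np.array(pic["position"])
    return o+r*(z-o[2])/r[2]
def pix(P,pic):
    K=np.array(pic["K"]);c=rot(pic["orientation"]).T@(np.array(P)-np.array(pic["position"]))
    u=c[:2]/c[2];u=u*(1+pic["k1"]*(u@u));return np.array([K[0,0]*u[0]+K[0,2],K[1,1]*u[1]+K[1,2]])
def save(pic,name,s=1): cv2.imwrite("pics/"+name+".png",cv2.resize(pic["frame"][:,:,::-1],None,fx=s,fy=s))
def gain(name):
    pic=get_image(name); return pic
E
cat > a.py <<'E'
from h import *
s=get_state();print(s["position"],s["ee_rot"],nose_length,s["width"])
Z=dict(assembly_board=0,red_dog=.002,locked_dog=.002,hinge_stile=0,catch_stile=0,top_rail=0,bottom_rail=0,hardware_tray=0,glue_bottle=0)
for n in ["top","scene"]:
    p=get_image(n);save(p,n+"0",1.5);print(n,p["position"])
    for k,z in Z.items():
        for r in place_of(k,p)[:2]: print(k,np.round(r["point"],0),round(r["score"],2),np.round(world(r["point"],p,z),3))
E
python3 a.py
```

```text
pics
[0.15581901 0.55296511 0.24743312] [-2.46614460e-04  1.36963086e-01  9.90575731e-01 -8.79675481e-04] 0.017 0.08535084690872807
top [ 0.36567306 -0.00171796  1.58098264]
assembly_board [257. 199.] 0.82 [0.536 0.018 0.   ]
red_dog [276. 183.] 0.63 [ 0.591 -0.049  0.002]
red_dog [343. 244.] 0.41 [ 0.382 -0.27   0.002]
locked_dog [231. 179.] 0.51 [0.604 0.105 0.002]
hinge_stile [182. 241.] 0.59 [0.394 0.272 0.   ]
catch_stile [370. 238.] 0.91 [ 0.398 -0.364  0.   ]
top_rail [341. 242.] 0.53 [ 0.387 -0.265  0.   ]
bottom_rail [156. 246.] 0.86 [0.376 0.363 0.   ]
hardware_tray [179. 187.] 0.75 [0.579 0.285 0.   ]
hardware_tray [183. 242.] 0.47 [0.392 0.269 0.   ]
glue_bottle [316. 146.] 0.72 [ 0.72 -0.19  0.  ]
scene [ 0.13199698 -0.72262853  0.95245666]
assembly_board [244. 200.] 0.61 [0.542 0.026 0.   ]
assembly_board [145. 148.] 0.6 [0.377 0.373 0.   ]
red_dog [273. 213.] 0.53 [ 0.589 -0.058  0.002]
locked_dog [245. 176.] 0.56 [0.591 0.104 0.002]
hinge_stile [165. 170.] 0.67 [0.394 0.248 0.   ]
catch_stile [269. 332.] 0.96 [ 0.396 -0.352  0.   ]
top_rail [245. 303.] 0.76 [ 0.385 -0.261  0.   ]
bottom_rail [146. 151.] 0.66 [0.376 0.358 0.   ]
hardware_tray [214. 147.] 0.68 [0.57  0.269 0.   ]
glue_bottle [342. 225.] 0.65 [ 0.73  -0.186  0.   ]
```

View pics/top0.png

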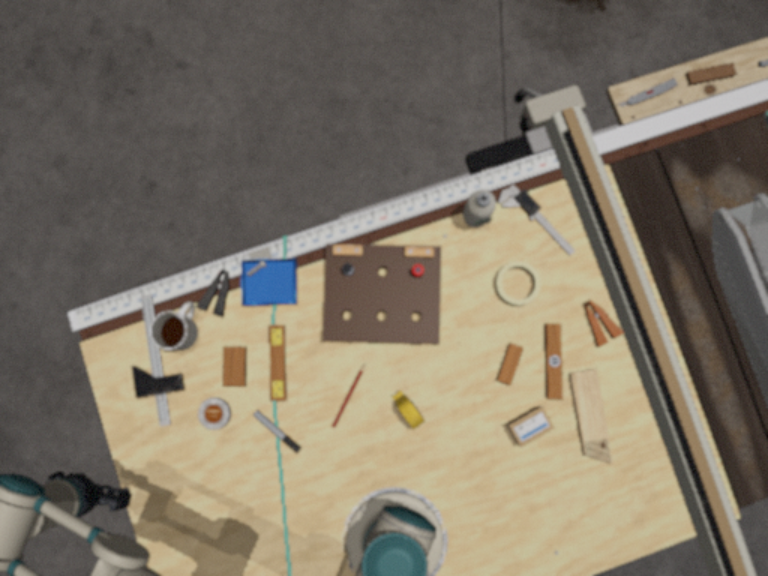

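View pics/scene0.png

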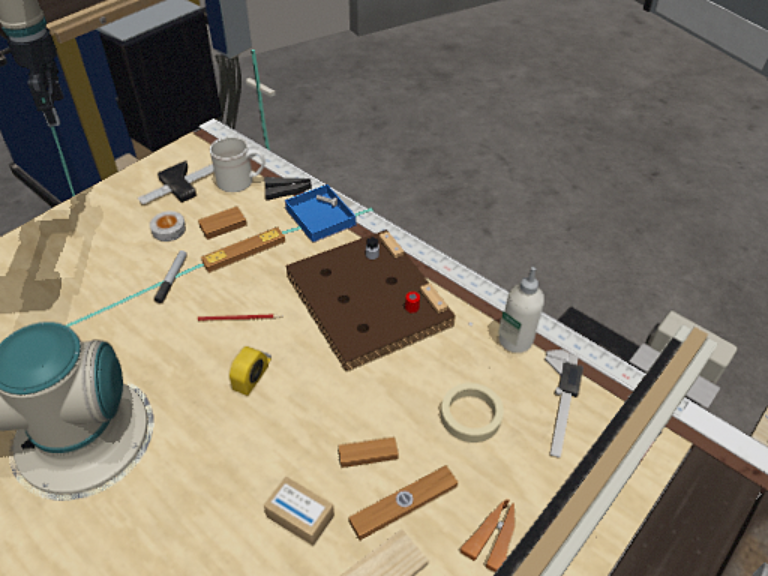

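The top view shows the board at about (382,295), red dog (417,270), locked dog (348,269), tray (269,282), hinge stile (278,363), wide rail (234,366), narrow rail (510,364) and catch stile (553,362). The scene view agrees. A beam runs along the right side, so I'll check its height and segment the parts.

```bash
cat > seg.py <<'E'
from h import *
def rect(pic,guess,z,L,W,win=0.13,verbose=True):
    hsv=cv2.cvtColor(pic["frame"],cv2.COLOR_RGB2HSV)
    m=((hsv[...,0]<16)&(hsv[...,1]>125)&(hsv[...,2]>60)).astype(np.uint8)
    m=cv2.morphologyEx(m,cv2.MORPH_CLOSE,np.ones((9,9),np.uint8))
    n,lab,st,c=cv2.connectedComponentsWithStats(m)
    best=None
    for i in range(1,n):
        if st[i,4]<40: continue
        w=world(c[i],pic,z)
        if np.hypot(*(w[:2]-guess))<0.05 and (best is None or st[i,4]>st[best,4]): best=i
    if best is None: print("none");return
    ct=max(cv2.findContours((lab==best).astype(np.uint8),cv2.RETR_EXTERNAL,cv2.CHAIN_APPROX_NONE)[0],key=len)[:,0]
    P=np.array([world(q,pic,z)[:2] for q in ct])
    (cx,cy),(a,b),ang=cv2.minAreaRect((P*1000).astype(np.float32))
    if a<b: a,b,ang=b,a,ang+90
    return np.round([cx,cy,a,b,(ang+90)%180-90],1)
E
cat > b.py <<'E'
from seg import *
t=get_image("top");s=get_image("scene");w=get_image("wrist");save(w,"w0",1)
st=get_state();print("wristcam",w["position"],w["orientation"],np.array(w["K"])[0])
G=dict(hinge=(.392,.27),bot=(.376,.36),top=(.386,-.265),catch=(.397,-.36))
for k,g in G.items():
    print(k,rect(t,g,.018,0,0),rect(s,g,.018,0,0))
# board corners
for q in [(327,247),(440,247),(439,343),(323,341)]: print(np.round(world(np.array(q)/1.5,t,.03),3))
def ray(p,pic):
    a=world(p,pic,0);o=np.array(pic["position"]);d=a-o;return o,d/np.linalg.norm(d)
def tri(p,q):
    o1,d1=ray(np.array(p)/1.5,t);o2,d2=ray(np.array(q)/1.5,s)
    A=np.c_[d1,-d2];x=np.linalg.lstsq(A,o2-o1,rcond=None)[0];a=o1+x[0]*d1;b=o2+x[1]*d2;print(a,np.linalg.norm(a-b))
tri((575,112),(697,338)); tri((556,120),(680,337))
E
python3 b.py
```

```text
wristcam [0.07900018 0.57522663 0.37356566] [0.12480391 0.78760504 0.59605668 0.09390808] [312.08911567   0.         256.98198842]
hinge [390.6 259.4  73.8  27.    0.7] [388.1 304.2 170.5 153.5   1.8]
none
bot [384.1 357.9  81.3  45.4  -1.6] None
top [ 386.1 -257.    82.8   28.5  -19.9] [ 384.1 -265.    88.3   38.2  -20.4]
catch [ 390.4 -355.2  160.3   30.4   -1.7] [ 3.902e+02 -3.624e+02  1.711e+02  3.700e+01  2.000e-01]
[0.65  0.149 0.03 ]
[ 0.648 -0.106  0.03 ]
[ 0.433 -0.101  0.03 ]
[0.439 0.156 0.03 ]
[ 0.93526429 -0.40471615  0.11047758] 0.011570043044607153
[ 0.92942268 -0.36984075  0.07623148] 0.0010065584908137682
```

View pics/w0.png

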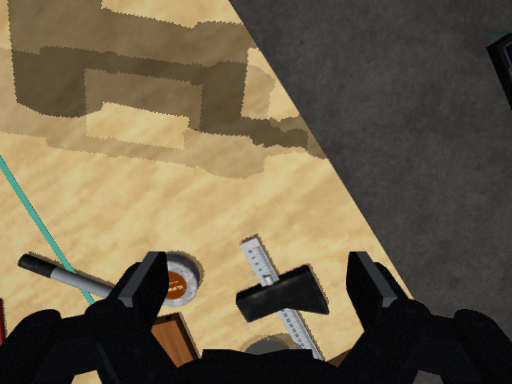

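The wrist view looks toward tool +x, with the fingers at the bottom of the picture at (160,290) and (370,290). The beam on the right is low, at about 0.1 m. Next I'll fly over the hinge stile and wide rail for a close look.

```bash
cat >> h.py <<'E'
def d(x,y,z,yaw,s=None):
    """tool deltas in mm, deg to world TCP (m) with jaw line at yaw deg"""
    s=s or get_state();M=rot(s["ee_rot"]);v=M.T@(np.array([x,y,z])-s["position"])*1000
    cur=np.degrees(np.arctan2(M[1,1],M[0,1]));print("delta",np.round(v,1),"turn",round(cur-yaw,1),"curyaw",round(cur,1),"tilt",np.round(M[2],3))
E
python3 -c "
from h import *
d(.46,.31,.25,90)"
```

```text
delta [-358.6 -151.8   -1.7] turn -15.7 curyaw 74.3 tilt [-0.  0. -1.]
```

Request:
{"fn": "apply_moves", "kwargs": {
  "deltas": [85,-359,-152,0,-15.7,85,-359,-152,0,-15.7,85,-359,-152,0,-15.7,85,-359,-152,0,-15.7,85,-359,-152,0,-15.7,85,-359,-152,0,-15.7,85,-359,-152,0,-15.7,85,-359,-152,0,-15.7,85,-359,-152,0,-15.7,85,-359,-152,0,-15.7,85,-359,-152,0,-15.7,85,-359,-152,0,-15.7]
}}

```text
clock: 2.15
position: [0.4611, 0.3089, 0.2481]
ee_rot: [-0.0, 0.002, 1.0, 0.0]
contact_force: [-0.5, -0.0, 0.7]
width: 0.0851
gripper_force: 0.0
```

```bash
cat > c.py <<'E'
from seg import *
w=get_image("wrist");save(w,"w1",1);np.save("w1.npy",w["frame"]);s=get_state();print(s["clock"],s["position"])
for k,g in dict(hinge=(.39,.263),bot=(.383,.36)).items(): print(k,rect(w,g,.018,0,0))
for k in ["hinge_stile","bottom_rail"]:
    for r in place_of(k,w)[:1]: print(k,r["point"],r["score"],world(r["point"],w,0))
d(.62,.02,.25,88.7)
E
python3 c.py
```

```text
2.2 [0.46013449 0.30964588 0.24813984]
hinge [391.1 261.  168.2  34.5   1.8]
bot [383.3 357.5  88.   49.8  -0. ]
hinge_stile [213.6, 100.4] 0.87 [0.38955908 0.25929146 0.        ]
bottom_rail [297.1, 92.3] 0.79 [0.38102561 0.35513011 0.        ]
delta [-160.6 -290.4   -1.9] turn 1.3 curyaw 90.0 tilt [ 0.001  0.    -1.   ]
```

View pics/w1.png

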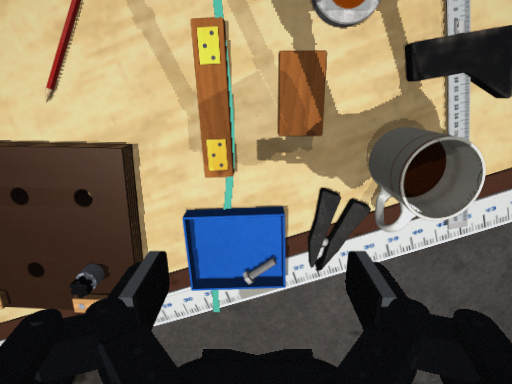

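The wrist view shows the hinge stile at (213,97), the wide rail at (302,93) and the tray at (236,248); the measured sizes match those given. Next is the board.

Request:
{"fn": "apply_moves", "kwargs": {
  "deltas": [85,-161,-290,0,1.3,85,-161,-290,0,1.3,85,-161,-290,0,1.3,85,-161,-290,0,1.3,85,-161,-290,0,1.3,85,-161,-290,0,1.3,85,-161,-290,0,1.3,85,-161,-290,0,1.3,85,-161,-290,0,1.3,85,-161,-290,0,1.3]
}}

```text
clock: 3.13
position: [0.6215, 0.0191, 0.2479]
ee_rot: [-0.0, 0.012, 1.0, 0.0]
contact_force: [0.3, -0.1, 0.4]
width: 0.0845
gripper_force: 0.0
```

```bash
cat > e.py <<'E'
from seg import *
w=get_image("wrist");save(w,"w2",1.5);s=get_state();print(s["clock"],s["position"])
import pickle;pickle.dump({k:w[k] for k in w},open("w2.pkl","wb"))
for k,z in dict(red_dog=.002,locked_dog=.002,assembly_board=0).items():
    for r in place_of(k,w)[:1]: print(k,r["point"],r["score"],world(r["point"],w,z))
hsv=cv2.cvtColor(w["frame"],cv2.COLOR_RGB2HSV)
m=(((hsv[...,0]<6)|(hsv[...,0]>174))&(hsv[...,1]>190)&(hsv[...,2]>100)).astype(np.uint8)
n,l,st,c=cv2.connectedComponentsWithStats(m)
for i in np.argsort(-st[1:,4])[:2]+1: print("red",c[i],st[i],world(c[i],w,.05))
E
python3 e.py
```

```text
3.1833 [0.62068784 0.02050619 0.24798071]
red_dog [192.8, 140.5] 0.7 [ 0.59400177 -0.05639086  0.002     ]
locked_dog [325.4, 139.7] 0.63 [0.59704419 0.10108736 0.002     ]
assembly_board [258.9, 100.7] 0.84 [0.55064828 0.02320452 0.        ]
red [184.02881844 146.83285303] [172 135  25  25 347] [ 0.59353557 -0.0560727   0.05      ]
```

View pics/w2.png

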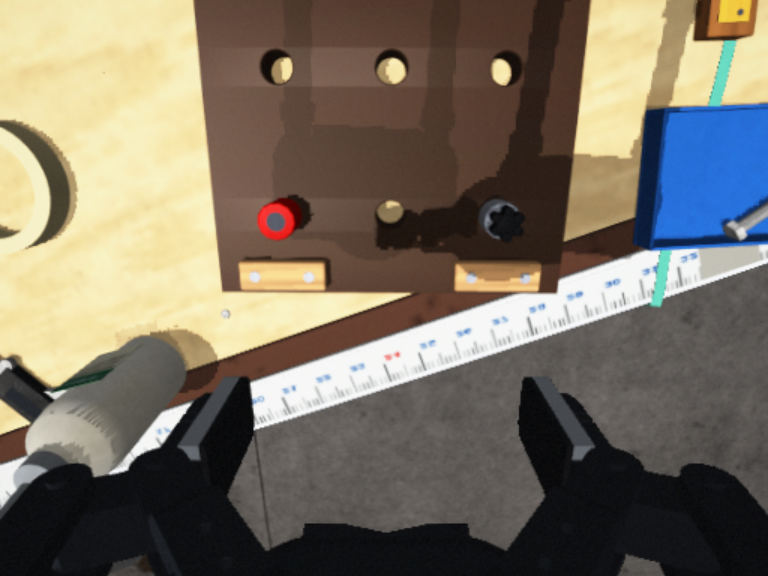

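The view shows the red dog head at (280,219), the locked dog at (503,220), holes at (277,67), (391,68), (505,69) and (390,213), and the far board corners at (221,291) and (556,293). I'll fit the board pose to these and work out the grasp of the dog.

```bash
cat > f.py <<'E'
from h import *
import pickle;w=pickle.load(open("w2.pkl","rb"))
I=[(277,67),(391,68),(505,69),(390,213),(221,291),(556,293)]
B=np.array([(-50,-77.5),(-50,0),(-50,77.5),(50,0),(110,-130),(110,130)])/1000
P=np.array([world(np.array(q)/1.5,w,.03)[:2] for q in I])
bc,pc=B.mean(0),P.mean(0);H=(B-bc).T@(P-pc)
yaw=np.arctan2(H[0,1]-H[1,0],H[0,0]+H[1,1]);Rm=np.array([[np.cos(yaw),-np.sin(yaw)],[np.sin(yaw),np.cos(yaw)]])
o=pc-Rm@bc;print("board",o,np.degrees(yaw));print(np.round((B@Rm.T+o-P)*1000,1))
np.save("board.npy",[*o,yaw])
print("red",world(np.array([280,219])/1.5,w,.06),"hole",Rm@[.05,-.0775]+o,"locked",Rm@[.05,.0775]+o,world(np.array([503,220])/1.5,w,.068))
for n,b in dict(hinge=(-7,43),catch=(-7,-89),top=(62,-23),bot=(-67,-23)).items(): print(n,np.round(Rm@(np.array(b)/1000)+o,4))
for q in [(652,112),(642,247)]: print("tray",world(np.array(q)/1.5,w,.026))
x,y=Rm@[.05,-.0775]+o
d(x,y,.12,90);d(x,y,.06,90)
E
python3 f.py
```

```text
board [0.54499719 0.02453975] -1.8672568997033347
[[-0.6 -0.7]
 [-0.9  0.1]
 [-0.6  0.6]
 [ 1.3 -0.3]
 [ 0.3  0. ]
 [ 0.5  0.3]]
red [ 0.59116053 -0.05093044  0.06      ] hole [ 0.59244538 -0.0545483 ] locked [0.5974959 0.1003694] [0.5942446  0.09696608 0.068     ]
hinge [0.5394 0.0677]
catch [ 0.5351 -0.0642]
top [ 6.062e-01 -5.000e-04]
bot [0.4773 0.0037]
tray [0.52700011 0.20960135 0.026     ]
tray [0.6245276  0.21555497 0.026     ]
delta [ 26.2 -76.9 128.5] turn -1.2 curyaw 88.8 tilt [ 0.     0.001 -1.   ]
delta [ 26.1 -76.9 188.5] turn -1.2 curyaw 88.8 tilt [ 0.     0.001 -1.   ]
```

Request:
{"fn": "apply_moves", "kwargs": {
  "deltas": [60,26,-77,60,-1.2,60,26,-77,110,-1.2,60,26,-77,130,-1.2,60,26,-77,150,-1.2,60,26,-77,175,-1.2,60,26,-77,192,-1.2,60,26,-77,195,-1.2,20,26,-77,195,-1.2,20,26,-77,195,-1.2,20,26,-77,195,-1.2,20,26,-77,195,-1.2,20,26,-77,195,-1.2],
  "squeeze": 40
}}

```text
clock: 4.33
position: [0.5949, -0.0557, 0.0556]
ee_rot: [0.002, 0.001, 1.0, 0.001]
contact_force: [-0.2, 4.6, 6.8]
width: 0.0247
gripper_force: 39.7
```

```bash
python3 -c "
from h import *
s=get_state();print(s['position'],s['width'],s['gripper_force'],s['contact_force'],s['moment'])"
```

```text
[ 0.59491317 -0.05572651  0.05557195] 0.02468982793175431 39.71887171268463 [-0.16322943  4.61658307  6.75936473] [ 7.47240033e-01 -6.42370384e-02 -5.93025671e-04]
```

Request:
{"fn": "apply_moves", "kwargs": {
  "deltas": [20,0,0,-10,0,20,0,0,-20,0,20,0,0,-32,0,20,0,0,-60,0,20,0,0,-90,0,20,0,0,-90,0,20,10,40,-90,0,20,20,80,-90,0,20,38,120,-90,0,20,38,160,-90,0,20,38,200,-90,0,20,38,240,-90,0]
}}

```text
clock: 5.33
position: [0.5552, 0.1842, 0.144]
ee_rot: [0.0, 0.001, 1.0, -0.001]
contact_force: [1.0, -0.2, -1.3]
width: 0.0243
gripper_force: 40.0
```

```bash
python3 -c "
from h import *
s=get_state();print(s['contact_force'])
d(.557,.265,.06,90)
w=get_image('wrist')
import pickle;pickle.dump(w,open('w3.pkl','wb'));save(w,'w3',1)
for r in place_of('hardware_tray',w)[:1]: print(r,world(r['point'],w,0))
"
```

```text
[ 1.01497882 -0.23715372 -1.33475124]
delta [-1.6 81.  83.8] turn -0.1 curyaw 89.9 tilt [-0.001 -0.002 -1.   ]
{'point': [360.0, 204.0], 'score': 0.56} [0.57324977 0.27872587 0.        ]
```

View pics/w3.png

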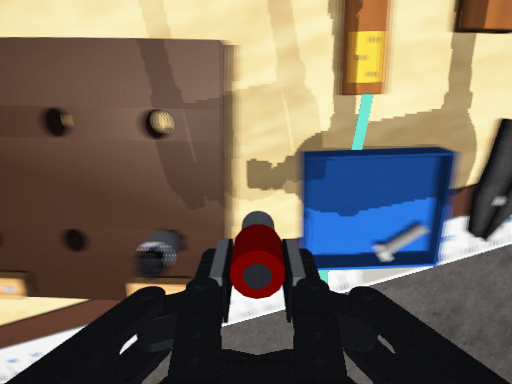

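The red dog is in the jaws at (258,260), and the tray centre lies at about (0.573, 0.279). I'll set the dog down.

Request:
{"fn": "apply_moves", "kwargs": {
  "deltas": [20,-2,40,0,0,20,-2,80,0,0,20,-2,86,0,0,20,-2,86,30,0,20,-2,86,60,0,20,-2,86,78,0,20,-2,86,85,0,20,-2,86,86,0,50,-2,86,86,0,50,-2,86,86,0,50,-2,86,86,0,50,-2,86,86,0]
}}

```text
clock: 6.43
position: [0.5587, 0.2692, 0.0581]
ee_rot: [0.001, 0.001, 1.0, 0.0]
contact_force: [0.7, 0.1, 0.7]
width: 0.0499
gripper_force: 0.0
```

```bash
python3 -c "
from h import *
s=get_state();print(s['contact_force'],s['width'])
d(.391,.261,.10,91.8);d(.391,.261,.022,91.8)"
```

```text
[0.74915434 0.12164669 0.71415382] 0.049908650426467284
delta [167.6  -8.6 -42.1] turn -2.0 curyaw 89.8 tilt [-0.001  0.    -1.   ]
delta [167.7  -8.6  35.9] turn -2.0 curyaw 89.8 tilt [-0.001  0.    -1.   ]
```

Request:
{"fn": "apply_moves", "kwargs": {
  "deltas": [60,0,0,-40,0,60,0,0,-75,0,60,40,-5,-75,-2,60,80,-9,-75,-2,60,120,-9,-75,-2,60,160,-9,-60,-2,60,168,-9,-30,-2,60,168,-9,0,-2,60,168,-9,25,-2,60,168,-9,33,-2,60,168,-9,36,-2,60,168,-9,36,-2]
}}

```text
clock: 7.43
position: [0.3906, 0.2609, 0.0214]
ee_rot: [-0.0, -0.016, 1.0, -0.0]
contact_force: [-0.2, 0.8, -0.7]
width: 0.06
gripper_force: 0.0
```

Request:
{"fn": "apply_moves", "kwargs": {
  "deltas": [25,0,0,0,0,25,0,0,0,0,25,0,0,0,0,25,0,0,0,0,25,0,0,0,0],
  "squeeze": 50
}}

```text
clock: 7.85
position: [0.3915, 0.2613, 0.0228]
ee_rot: [0.002, -0.016, 1.0, 0.001]
contact_force: [-0.0, 0.4, 6.7]
width: 0.0325
gripper_force: 50.9
```

```bash
python3 -c "
from h import *
s=get_state();print(s['position'],s['contact_force'],s['moment'],s['width'])
d(.5394,.0677,.14,88.1)
d(.5394,.0677,.053,88.1)"
```

```text
[0.39153115 0.26134978 0.02279098] [-0.03765617  0.41193292  6.7042011 ] [-0.08607945  0.00510325 -0.04694372] 0.03249741670664556
delta [-141.9 -198.1 -117. ] turn 3.7 curyaw 91.8 tilt [-0.003  0.001 -1.   ]
delta [-141.6 -198.3  -30. ] turn 3.7 curyaw 91.8 tilt [-0.003  0.001 -1.   ]
```

Request:
{"fn": "apply_moves", "kwargs": {
  "deltas": [25,0,0,-40,0,25,0,0,-80,0,25,-5,-10,-110,0,25,-25,-40,-117,2,25,-48,-70,-117,3.7,25,-70,-100,-117,3.7,25,-92,-130,-117,3.7,25,-115,-160,-117,3.7,25,-135,-188,-117,3.7,25,-142,-198,-110,3.7,25,-142,-198,-90,3.7,25,-142,-198,-90,3.7]
}}

```text
clock: 8.85
position: [0.5365, 0.0665, 0.1086]
ee_rot: [-0.003, 0.017, 1.0, 0.0]
contact_force: [-1.3, -0.9, -0.7]
width: 0.0328
gripper_force: 50.5
```

```bash
python3 -c "
from h import *
s=get_state();print(s['contact_force'],s['moment'],s['width'])
d(.5394,.0677,.053,88.1)
w=get_image('wrist');save(w,'w4',1.5)"
```

```text
[-1.31508888 -0.9440343  -0.68412027] [0.00550711 0.0411069  0.00349997] 0.032763675988499545
delta [-3.2  1.3 55.6] turn -0.1 curyaw 88.0 tilt [ 0.006  0.    -1.   ]
```

View pics/w4.png

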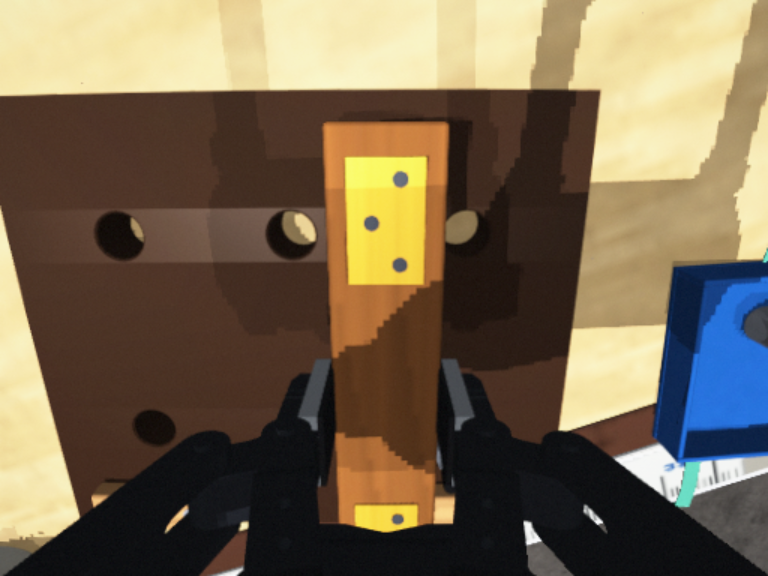

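The stile is held square over the board, with a hinge plate at (386,220). I'll lower it now.

Request:
{"fn": "apply_moves", "kwargs": {
  "deltas": [25,0,0,30,0,25,0,0,50,0,25,0,0,56,0,25,0,0,58,0,25,0,0,59,0,25,0,0,59,0]
}}

```text
clock: 9.4
position: [0.5394, 0.0679, 0.0535]
ee_rot: [0.001, 0.016, 1.0, 0.0]
contact_force: [0.2, 0.2, -0.4]
width: 0.0325
gripper_force: 50.6
```

Request:
{"fn": "apply_moves", "kwargs": {
  "deltas": [52,0,0,0,0,52,0,0,0,0,52,0,0,0,0,52,0,0,-40,0,52,0,0,-80,0,52,0,0,-120,0,52,0,0,-120,0]
}}

```text
clock: 9.98
position: [0.5437, 0.0675, 0.1808]
ee_rot: [0.008, 0.016, 1.0, 0.0]
contact_force: [2.4, -0.3, 0.1]
width: 0.0522
gripper_force: 0.0
```

```bash
cat > g.py <<'E'
from seg import *
bx,by,byaw=np.load("board.npy")
def inboard(p):
    c,s=np.cos(byaw),np.sin(byaw);v=np.array(p[:2])-[bx,by];return np.array([c*v[0]+s*v[1],-s*v[0]+c*v[1]])*1000
w=get_image("wrist");save(w,"w5",1)
r=rect(w,(.539,.068),.048,0,0);print("hinge",r,inboard(r[:2]/1000),"board yaw",np.degrees(byaw))
d(.394,-.358,.17,90);d(.46,-.31,.25,90)
E
python3 g.py
```

```text
hinge [567.3  30.6 287.  204.9 -66.1] [22.09350338  6.78374889] board yaw -1.8672568997033347
delta [ 134.2 -430.     5.7] turn -1.8 curyaw 88.2 tilt [-0.012  0.    -1.   ]
delta [  68.8 -379.9  -73.5] turn -1.8 curyaw 88.2 tilt [-0.012  0.    -1.   ]
```

Request:
{"fn": "apply_moves", "kwargs": {
  "deltas": [60,69,-380,-72,-1.8,60,69,-380,-72,-1.8,60,69,-380,-72,-1.8,60,69,-380,-72,-1.8,60,69,-380,-72,-1.8,60,69,-380,-72,-1.8,60,69,-380,-72,-1.8,60,69,-380,-72,-1.8,60,69,-380,-72,-1.8,60,69,-380,-72,-1.8,60,69,-380,-72,-1.8,60,69,-380,-72,-1.8]
}}

```text
clock: 11.03
position: [0.4565, -0.3105, 0.2431]
ee_rot: [-0.001, 0.002, 1.0, 0.001]
contact_force: [0.5, 0.6, 0.7]
width: 0.0604
gripper_force: 0.0
```

```bash
cat > c2.py <<'E'
from seg import *
w=get_image("wrist");save(w,"w6",1);s=get_state();print(s["clock"],s["position"])
for k,g in dict(catch=(.39,-.36),top=(.385,-.262)).items(): print(k,rect(w,g,.018,0,0))
for k in ["catch_stile","top_rail"]:
    for r in place_of(k,w)[:1]: print(k,r["point"],r["score"],world(r["point"],w,0))
r=rect(w,(.39,-.36),.018,0,0)
d(r[0]/1000,r[1]/1000,.022,90+r[4])
E
python3 c2.py
```

```text
11.0833 [ 0.45666142 -0.30930159  0.24308486]
catch [ 3.911e+02 -3.587e+02  1.674e+02  3.340e+01 -1.000e-01]
top [ 385.9 -260.8   89.6   33.1  -20.1]
catch_stile [214.5, 109.3] 0.92 [ 0.3945743  -0.35841829  0.        ]
top_rail [299.8, 101.0] 0.78 [ 0.3857753  -0.26105819  0.        ]
delta [ 65.7 -50.7 221.4] turn 0.1 curyaw 90.0 tilt [ 0.001  0.002 -1.   ]
```

View pics/w6.png

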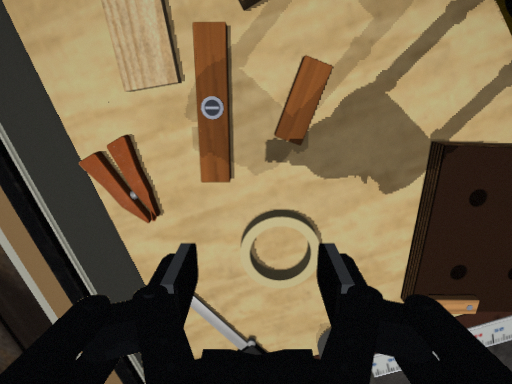

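The view shows the catch stile at (212,103) and the narrow rail at (304,99). The arm was still swinging when I read its pose, so I'll let it settle and compute again.

Request:
{"fn": "apply_moves", "kwargs": {
  "deltas": [60,0,0,0,0,60,0,0,0,0,60,0,0,0,0,60,0,0,0,0]
}}

```text
clock: 11.52
position: [0.4575, -0.3094, 0.2443]
ee_rot: [0.0, -0.0, 1.0, 0.0]
contact_force: [0.3, -0.4, 1.4]
width: 0.06
gripper_force: 0.0
```

```bash
python3 -c "
from h import *
s=get_state();print(s['position'],s['qd'])
d(.3925,-.3587,.022,90)"
```

```text
[ 0.45746342 -0.30944665  0.24427365] [-0.00515768  0.00331239 -0.00396831 -0.00193135 -0.00255503  0.00172091]
delta [ 65.  -49.3 222.3] turn 0.0 curyaw 90.0 tilt [-0.  0. -1.]
```

Request:
{"fn": "apply_moves", "kwargs": {
  "deltas": [60,35,-25,20,0,60,65,-49,50,0,60,65,-49,90,0,60,65,-49,130,0,60,65,-49,165,0,60,65,-49,195,0,60,65,-49,213,0,60,65,-49,220,0,60,65,-49,222,0,60,65,-49,222,0]
}}

```text
clock: 12.35
position: [0.3927, -0.3594, 0.0226]
ee_rot: [0.0, 0.0, 1.0, -0.0]
contact_force: [-0.6, -0.8, -0.0]
width: 0.0602
gripper_force: 0.0
```

Request:
{"fn": "apply_moves", "kwargs": {
  "deltas": [25,0,0,0,0,25,0,0,0,0,25,0,0,0,0,25,0,0,0,0,25,0,0,0,0]
}}

```text
clock: 12.77
position: [0.3932, -0.3601, 0.0241]
ee_rot: [0.001, 0.0, 1.0, -0.001]
contact_force: [0.9, -0.1, 7.9]
width: 0.0326
gripper_force: 50.7
```

```bash
python3 -c "
from h import *
s=get_state();print(s['position'],s['contact_force'],s['moment'],s['width'])
d(.5351,-.0642,.053,88.1)"
```

```text
[ 0.393237   -0.36012906  0.02406492] [ 0.87078264 -0.09146724  7.87288522] [0.06963607 0.04952163 0.03314638] 0.032615712072718225
delta [-141.7  295.9  -29.4] turn 1.9 curyaw 90.0 tilt [-0.003 -0.003 -1.   ]
```

Request:
{"fn": "apply_moves", "kwargs": {
  "deltas": [25,0,0,-35,0,25,0,0,-70,0,25,-10,20,-95,0.9,25,-28,57,-100,1.9,25,-46,94,-100,1.9,25,-64,131,-100,1.9,25,-82,168,-100,1.9,25,-100,205,-100,1.9,25,-118,242,-100,1.9,25,-132,275,-95,1.9,25,-142,292,-85,1.9,25,-142,294,-75,1.9]
}}

```text
clock: 13.77
position: [0.5367, -0.0618, 0.0979]
ee_rot: [0.002, 0.015, 1.0, 0.0]
contact_force: [0.3, -0.6, -0.9]
width: 0.0328
gripper_force: 50.5
```

Request:
{"fn": "apply_moves", "kwargs": {
  "deltas": [25,0,0,0,0,25,0,0,20,0,25,0,0,34,0,25,0,0,41,0,25,0,0,43.5,0,25,0,0,44,0,25,0,0,44,0]
}}

```text
clock: 14.35
position: [0.5335, -0.0663, 0.0541]
ee_rot: [-0.0, 0.018, 1.0, -0.0]
contact_force: [-0.8, 0.3, 0.7]
width: 0.0325
gripper_force: 50.7
```

```bash
python3 -c "
from h import *
s=get_state();print(s['position'],s['contact_force'],s['moment'],s['width'])
d(.5351,-.0642,.053,88.1)"
```

```text
[ 0.53351632 -0.06630874  0.05413217] [-0.76416114  0.2656762   0.72373598] [-0.02914521  0.13729053  0.00586638] 0.03247295367545967
delta [-1.5  2.2  1.1] turn -0.1 curyaw 88.0 tilt [ 0.001 -0.    -1.   ]
```

Request:
{"fn": "apply_moves", "kwargs": {
  "deltas": [25,-1,2,1,0,25,-1,2,1,0,52,-1,2,1,0,52,-1,2,1,0,52,-1,2,1,0,52,-1,2,-20,0,52,-1,2,-50,0,52,-1,2,-90,0,52,-1,2,-130,0,52,-1,2,-140,0,52,-1,2,-140,0,52,-1,2,-140,0]
}}

```text
clock: 15.35
position: [0.5354, -0.0632, 0.1932]
ee_rot: [0.0, 0.017, 1.0, 0.0]
contact_force: [0.8, 1.1, -0.1]
width: 0.0515
gripper_force: 0.0
```

Request:
{"fn": "apply_moves", "kwargs": {
  "deltas": [60,0,0,0,0,60,0,0,0,0,60,0,0,0,0]
}}

```text
clock: 15.6
position: [0.5345, -0.063, 0.1913]
ee_rot: [-0.002, 0.017, 1.0, 0.0]
contact_force: [0.8, 0.2, 0.8]
width: 0.0601
gripper_force: 0.0
```

```bash
python3 -c "
from h import *
s=get_state();print(s['position'],s['qd'].max() if hasattr(s['qd'],'max') else s['qd'])
d(.386,-.261,.022,69.9)
w=get_image('wrist');save(w,'w7',1.5)
import pickle;pickle.dump(w,open('w7.pkl','wb'))"
```

```text
[ 0.5344798  -0.06297776  0.19129956] 0.0025131409255835747
delta [ 141.  -203.1  169.6] turn 18.2 curyaw 88.1 tilt [ 0.004  0.001 -1.   ]
```

View pics/w7.png

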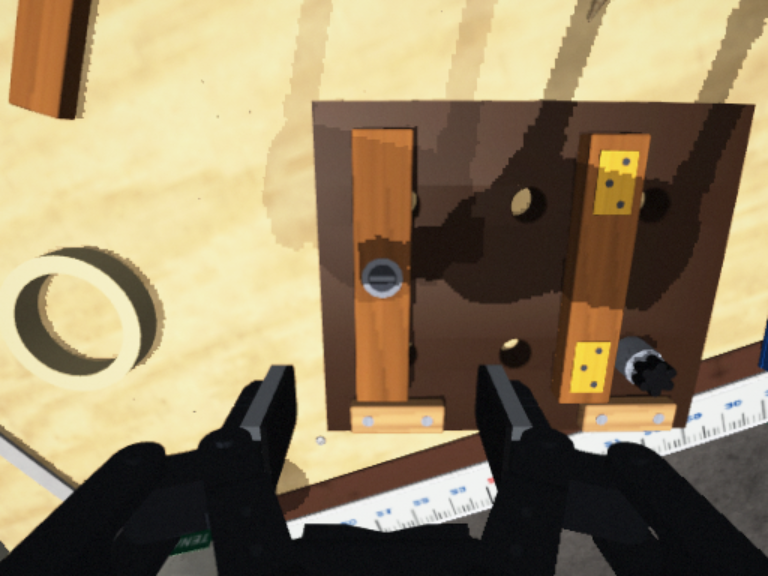

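The catch stile spans (353,129) to (408,401) and the hinge stile (592,134) to (610,403), both near the stops. I'll check those numbers.

```bash
cat > k.py <<'E'
from h import *
import pickle;w=pickle.load(open("w7.pkl","rb"));bx,by,b=np.load("board.npy");c,s=np.cos(b),np.sin(b)
def ib(p): v=p[:2]-[bx,by];return np.array([c*v[0]+s*v[1],-s*v[0]+c*v[1]])*1000
def wb(x,y): return np.array([bx+(c*x-s*y)/1000,by+(s*x+c*y)/1000])
for n,C in dict(catch=[(353,129),(413,128),(408,401),(356,401)],hinge=[(592,134),(650,135),(610,403),(560,401)]).items():
    P=np.array([ib(world(np.array(q)/1.5,w,.048)) for q in C]);print(n,np.round(P,1).tolist(),P.mean(0).round(1))
for C in [(352,404),(445,402),(581,406),(676,404)]: print("stop top front",ib(world(np.array(C)/1.5,w,.042)).round(1))
print(wb(62,-23.5),wb(-67,-23.5))
E
python3 k.py
```

```text
catch [[-93.2, -105.2], [-93.7, -72.5], [75.3, -73.1], [75.3, -107.1]] [ -9.1 -89.5]
hinge [[-90.9, 26.2], [-90.8, 58.9], [77.8, 60.7], [76.0, 27.0]] [-7.  43.2]
stop top front [  81.2 -110.3]
stop top front [ 79.8 -48. ]
stop top front [83.6 44.4]
stop top front [ 82.9 110. ]
[ 0.60619854 -0.00096798] [0.47726704 0.00323536]
```

Request:
{"fn": "apply_moves", "kwargs": {
  "deltas": [60,28,-40,0,6,60,56,-81,0,12,60,84,-121,0,18.2,60,112,-162,20,18.2,60,141,-203,50,18.2,60,141,-203,85,18.2,60,141,-203,120,18.2,60,141,-203,145,18.2,60,141,-203,160,18.2,60,141,-203,168,18.2,60,141,-203,169,18.2,60,141,-203,169,18.2]
}}

```text
clock: 16.65
position: [0.3881, -0.2614, 0.0243]
ee_rot: [0.0, 0.175, 0.985, 0.0]
contact_force: [-0.1, -0.1, 0.5]
width: 0.0599
gripper_force: 0.0
```

Request:
{"fn": "apply_moves", "kwargs": {
  "deltas": [22,0,0,0,0,22,0,0,0,0,22,0,0,0,0,22,0,0,0,0,22,0,0,0,0]
}}

```text
clock: 17.07
position: [0.3889, -0.2619, 0.0259]
ee_rot: [0.002, 0.175, 0.985, -0.001]
contact_force: [-0.3, 0.6, 6.5]
width: 0.0302
gripper_force: 49.9
```

Request:
{"fn": "apply_moves", "kwargs": {
  "deltas": [22,0,0,-35,0,22,0,0,-70,7,22,-12,32,-85,14,22,-24,64,-85,21,22,-36,98,-85,28,22,-48,132,-85,35,22,-60,166,-85,42,22,-74,202,-85,49,22,-87,238,-85,56,22,-100,274,-85,63,22,-111,304,-80,69,22,-116,318,-75,71.8]
}}

```text
clock: 18.07
position: [0.6097, 0.0011, 0.1004]
ee_rot: [0.001, 0.72, 0.694, 0.002]
contact_force: [1.0, -0.5, -1.3]
width: 0.0304
gripper_force: 50.1
```

Request:
{"fn": "apply_moves", "kwargs": {
  "deltas": [22,0,0,0,0,22,0,0,0,0,22,0,0,10,0,22,0,0,20,0,22,0,0,20,0,22,0,0,20,0]
}}

```text
clock: 18.57
position: [0.6047, -0.0035, 0.0783]
ee_rot: [-0.001, 0.719, 0.695, -0.001]
contact_force: [-0.1, 0.0, -0.9]
width: 0.0301
gripper_force: 50.1
```

```bash
python3 -c "
from h import *
s=get_state();print(s['position'],s['width'])
d(.6062,-.0025,.0545,-1.9)
w=get_image('wrist');save(w,'w8',1.5)"
```

```text
[ 0.60472816 -0.00354198  0.07831678] 0.03007286652182621
delta [ 1.1  1.5 23.8] turn -0.1 curyaw -2.0 tilt [ 0.    -0.003 -1.   ]
```

View pics/w8.png

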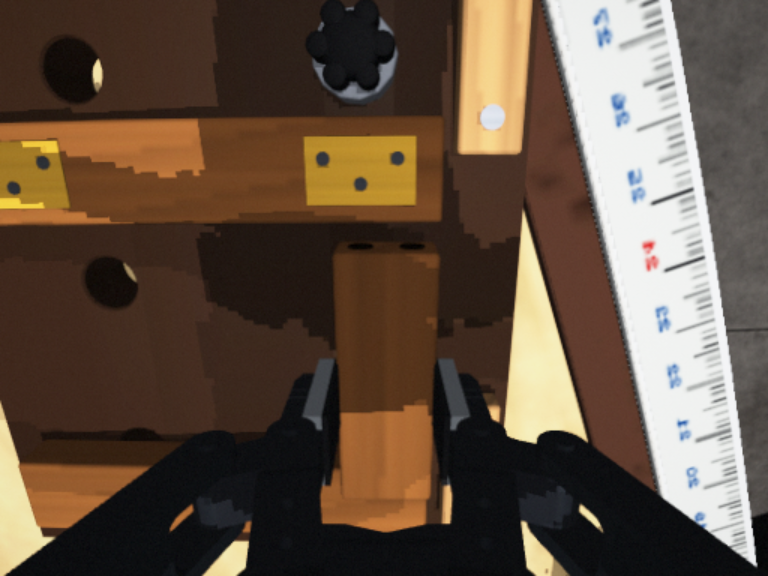

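```bash
cat >> k.py <<'E'
print("--");p=get_image("wrist")
for q,z in [((387,254),.0718),((387,242),.0538),((387,222),.048),((334,254),.0718),((439,254),.0718),((442,170),.048)]: print(q,z,ib(world(np.array(q)/1.5,p,z)).round(1))
E
python3 k.py | sed -n '/--/,$p'
```

```text
--
(387, 254) 0.0718 [61.  21.3]
(387, 242) 0.0538 [61.  20.9]
(387, 222) 0.048 [61.  26.5]
(334, 254) 0.0718 [45.6 21.3]
(439, 254) 0.0718 [76.1 21.3]
(442, 170) 0.048 [78.9 43.4]
```

The rail end sits at board y = 21 mm, between stile faces at 26.5 and −73 mm, so about 4 to 5 mm of gap on each side. I'll lower and release.

Request:
{"fn": "apply_moves", "kwargs": {
  "deltas": [22,0,1,10,0,22,0,1,17,0,22,0,1,21,0,22,0,1,23,0,22,0,1,24,0,22,0,1,24,0,46,0,1,24,0,46,0,1,24,0,46,0,1,24,0,46,0,1,4,0,46,0,1,-20,0,46,0,1,-56,0]
}}

```text
clock: 19.67
position: [0.6051, -0.0025, 0.133]
ee_rot: [-0.003, 0.719, 0.695, -0.002]
contact_force: [1.5, -0.0, 0.2]
width: 0.046
gripper_force: 0.0
```

Request:
{"fn": "apply_moves", "kwargs": {
  "deltas": [60,0,0,-40,0,60,0,0,-80,0,60,0,0,-80,0,60,0,0,-80,0,60,0,0,-80,0]
}}

```text
clock: 20.08
position: [0.6068, -0.0027, 0.2149]
ee_rot: [-0.0, 0.719, 0.695, -0.0]
contact_force: [-0.8, 0.4, 0.0]
width: 0.06
gripper_force: 0.0
```

```bash
python3 -c "
from h import *
s=get_state();print(s['position'],s['width'],s['qd'])
d(.3833,.3575,.024,90)"
```

```text
[ 0.60676954 -0.00267619  0.21492169] 0.06004164809232792 [ 1.20290724e-04  2.56903989e-02  3.36957180e-02 -2.91502640e-03
  2.57058646e-04 -9.63707376e-05]
delta [ 352.4 -235.5  191.1] turn -91.9 curyaw -1.9 tilt [ 0. -0. -1.]
```

Request:
{"fn": "apply_moves", "kwargs": {
  "deltas": [68,30,-20,0,-7,68,60,-40,0,-14,68,92,-61,0,-21,68,124,-83,0,-28,68,158,-105,0,-35,68,192,-128,0,-42,68,226,-151,0,-49,68,260,-174,0,-56,68,292,-195,0,-63,68,322,-215,0,-70,68,345,-230,0,-77,68,352,-235,0,-84]
}}

```text
clock: 21.08
position: [0.3807, 0.3595, 0.213]
ee_rot: [-0.002, 0.065, 0.998, -0.0]
contact_force: [0.1, -0.7, 0.5]
width: 0.0681
gripper_force: 0.0
```

Request:
{"fn": "apply_moves", "kwargs": {
  "deltas": [68,0,0,20,-7,68,0,0,50,-7.9,68,0,0,80,-7.9,68,0,0,110,-7.9,68,0,0,110,-7.9,68,0,0,110,-7.9,68,0,0,110,-7.9]
}}

```text
clock: 21.67
position: [0.3845, 0.3572, 0.1055]
ee_rot: [-0.0, 0.0, 1.0, -0.0]
contact_force: [-0.4, 1.0, 0.9]
width: 0.0679
gripper_force: 0.0
```

```bash
python3 -c "
from h import *
s=get_state();print(s['position'],s['width'])
d(.3833,.3575,.024,90)"
```

```text
[0.3845376  0.35721887 0.10553291] 0.06790851823513457
delta [ 1.2  0.3 81.5] turn -0.1 curyaw 89.9 tilt [ 0. -0. -1.]
```

Request:
{"fn": "apply_moves", "kwargs": {
  "deltas": [68,1,0,35,0,68,1,0,60,0,68,1,0,74,0,68,1,0,80,0,68,1,0,81,0,68,1,0,81,0,40,1,0,81,0,40,1,0,81,0,40,1,0,81,0,40,1,0,81,0,40,1,0,81,0]
}}

```text
clock: 22.58
position: [0.3844, 0.3579, 0.0263]
ee_rot: [0.002, 0.0, 1.0, 0.001]
contact_force: [-1.0, 0.6, 5.4]
width: 0.0483
gripper_force: 51.3
```

```bash
python3 -c "
from h import *
s=get_state();print(s['position'],s['width'],s['contact_force'])
d(.4773,.0032,.0545,-1.9)"
```

```text
[0.38442048 0.35788155 0.02626372] 0.04830836427906368 [-1.02477854  0.56343419  5.4145044 ]
delta [ -93.2 -354.6  -28.7] turn 91.9 curyaw 90.0 tilt [-0.003  0.002 -1.   ]
```

Request:
{"fn": "apply_moves", "kwargs": {
  "deltas": [40,0,0,-35,0,40,0,0,-70,7,40,-8,-30,-85,14,40,-16,-65,-85,21,40,-26,-101,-85,28,40,-36,-137,-85,35,40,-46,-173,-85,42,40,-56,-210,-85,49,40,-65,-246,-85,56,40,-74,-282,-85,63,40,-83,-317,-85,70,40,-90,-342,-85,77]
}}

```text
clock: 23.58
position: [0.4739, 0.0121, 0.1104]
ee_rot: [0.001, 0.626, 0.78, 0.0]
contact_force: [-1.0, 0.3, -0.7]
width: 0.0478
gripper_force: 52.6
```

```bash
python3 -c "
from h import *
s=get_state();print(s['position'],s['width'])
d(.4773,.0025,.08,-1.9)"
```

```text
[0.47391435 0.01207546 0.11041313] 0.04782126774142862
delta [-10.    1.2  30.4] turn 14.4 curyaw 12.5 tilt [-0.002  0.002 -1.   ]
```

Request:
{"fn": "apply_moves", "kwargs": {
  "deltas": [40,-13,1,0,7,40,-13,1,0,14,40,-13,1,10,14.9,40,-13,1,22,14.9,40,-13,1,28,14.9,40,-13,1,28,14.9,40,-13,1,28,14.9,40,-13,1,28,14.9]
}}

```text
clock: 24.25
position: [0.4773, 0.0026, 0.0819]
ee_rot: [0.0, 0.719, 0.695, 0.0]
contact_force: [0.2, -0.1, -0.7]
width: 0.048
gripper_force: 52.6
```

```bash
python3 -c "
from h import *
s=get_state();print(s['position'],s['width'])
d(.4773,.0025,.0545,-1.9)
w=get_image('wrist');save(w,'w9',1.5);import pickle;pickle.dump(w,open('w9.pkl','wb'))"
```

```text
[0.4773272  0.00258647 0.0819403 ] 0.04799864901918771
delta [-0.1 -0.1 27.4] turn -0.0 curyaw -1.9 tilt [-0.     0.001 -1.   ]
```

View pics/w9.png

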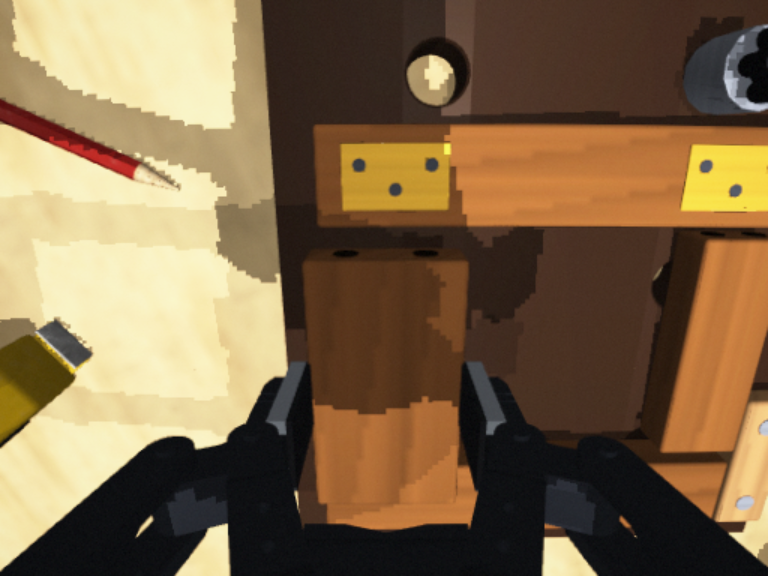

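```bash
cat > k2.py <<'E'
exec(open("k.py").read().split("for n,C")[0]);p=pickle.load(open("w9.pkl","rb"))
for q,z in [((387,260),.0755),((387,227),.048),((304,260),.0755),((468,260),.0755),((316,180),.048)]: print(q,z,ib(world(np.array(q)/1.5,p,z)).round(1))
E
python3 k2.py
```

```text
(387, 260) 0.0755 [-67.2  21.6]
(387, 227) 0.048 [-67.1  26.1]
(304, 260) 0.0755 [-91.3  21.6]
(468, 260) 0.0755 [-43.7  21.5]
(316, 180) 0.048 [-90.8  42. ]
```

The wide rail's end is at board y = 21.6 mm against the stile face at 26.1 mm, and it is flush at x = −91 mm. I'll lower, release and retreat.

Request:
{"fn": "apply_moves", "kwargs": {
  "deltas": [40,0,0,12,0,40,0,0,20,0,40,0,0,24,0,40,0,0,26,0,40,0,0,27,0,40,0,0,27,0,62,0,0,27,0,62,0,0,27,0,62,0,0,27,0,62,0,0,5,0,62,0,0,-20,0,62,0,0,-55,0]
}}

```text
clock: 25.3
position: [0.4749, 0.0027, 0.135]
ee_rot: [-0.002, 0.719, 0.695, -0.002]
contact_force: [1.1, 0.1, -0.2]
width: 0.062
gripper_force: 0.0
```

Request:
{"fn": "apply_moves", "kwargs": {
  "deltas": [62,0,0,-40,0,62,0,0,-80,0,62,0,0,-120,0,62,0,0,-160,0,62,-30,15,-170,0,62,-60,30,-170,0,62,-80,45,-170,0,62,-80,45,-170,0,62,-80,45,-170,0,62,-80,45,-170,0]
}}

```text
clock: 26.13
position: [0.5186, -0.0786, 0.3055]
ee_rot: [-0.001, 0.719, 0.695, -0.0]
contact_force: [0.0, -0.3, -0.5]
width: 0.0616
gripper_force: 0.0
```

```bash
python3 -c "
from h import *
w=get_image('wrist');save(w,'w10',1.5);import pickle;pickle.dump(w,open('w10.pkl','wb'))
t=get_image('scene');f=t['frame'];print(pix([.573,.279,0],t),find_in('red_dog',t)[:1],find_in('glue_bottle',t)[:1])"
```

```text
[213.31529619 144.81312414] [{'point': [210.5, 140.1], 'score': 0.63}] [{'point': [346.7, 208.0], 'score': 0.65}]
```

View pics/w10.png

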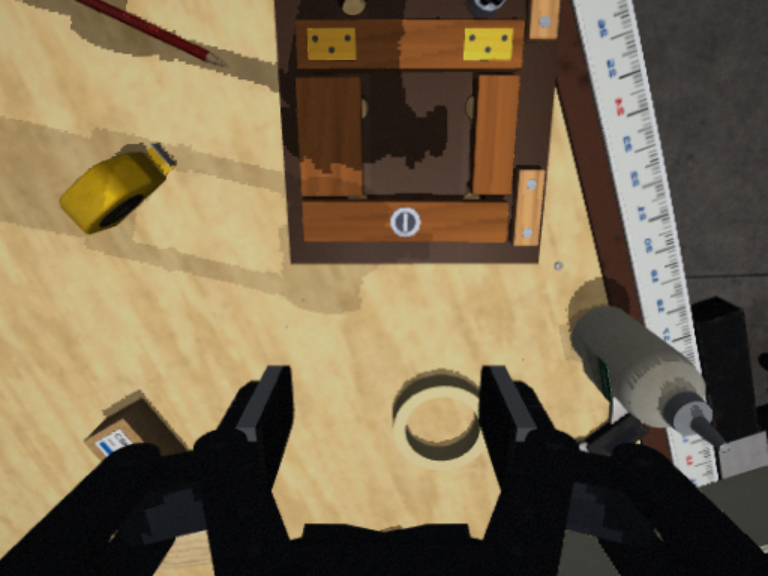

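The frame lies flat on the board with small gaps: hinge stile at (410,44), catch stile at (405,222), wide rail (330,135), narrow rail (495,135). The red dog is in the tray and the bottle is upright.

```bash
python3 -c "
from rig import *
print(sign_off())"
```

```text
the job is handed in; nothing more can be done
None
```

I handed the job in at about 26 s: the red dog is in the blue tray, the four frame parts lie flat on the board with about 4–5 mm measured at each joint, and the bottle is standing; `sign_off()` returned no verdict.

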